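# Open the push-and-turn solvent bottle in the bottle block

### The arm

A 6-joint arm with a two-finger parallel gripper is mounted at the origin on a cart in front of the work surface, level with it; the furniture and walls round the work are solid. World frame = base frame: x ahead of the robot, y to its left, z up, the work surface at z = 0. Lengths are in m, angles in degrees, forces in N, time in s.
With the tool pointing down it reaches from about 0.3 to 0.75 m from the base axis. Payload 8.5 kg.
Tool frame: the origin (TCP) lies at the very end of the fingers, on their centre line; the grasp point (between the pads) lies 19 mm behind it; z points along the fingers, y is the line along which they close (so a half turn about z gives the same grasp; the last joint's range is limited). The gripper opens to 85 mm and grips with 20 to 120 N. Pads are 22 mm wide; open, the fingers measure 114 mm over their backs; the gripper's body (76 mm by 85 mm) begins 54 mm behind the grasp point. The pads swing forward as they close: fully open they stand 13 mm farther back than shut.
Start: joints at [53.784, 21.807, 74.336, -0, 83.858, -12.336], TCP at [0.223, 0.503, 0.231] pointing down, gripper open.
Joint ranges: [-178.18, 178.18], [-50.72, 133.34], [12.68, 142.11], [-81.47, 261.47], [9.98, 163.14], [-165.26, 165.26]. Speed limits (degrees/s): [136.94, 136.94, 180, 180, 180, 180].

### API

Orientations are given as a 3x3 rotation matrix whose columns are the frame's x, y, z axes.
In Python, from rig import env, optics, spotter gives the robot as it stands.
- The arm moves only by the shell command python3 -m crank 'ROWS' [FORCE]. ROWS is JSON, one flat list of numbers, 5 for each row, row after row: the finger opening in cm, from 0 to 8.54, then the shift along the tool's x, y, z in cm, then the turn about the tool's z in rad. A call has exactly 8 rows; each row shifts and turns the commanded pose from where the row before left it, along the tool's axes as they then stand; what a row does not reach is not made up. A row lasts 1/12 s, in which the tool goes at most 41.7 mm and 7.16 degrees, less where a joint would pass 70% of its speed; a pose out of reach is approached as far as the arm can. A call is refused whole if a number of a shift passes 4.17 or a number of a turn 0.125, either way. A call with a gripper value outside its range is refused whole. The fingers move at their own pace and stop on an object; FORCE is the grip in N (left out, the last holds). Time passes only in rows, so rows that do not move let the fingers close, or fill a call up. It gives the time, the measured TCP pose, the force, the opening and the grip force at its end, in the units of the state.
- env.observe(): the state, without advancing time (a new reading comes with each control period).
- optics.get_image(name): name is "side" or "top"; returns a dict with "color" (480x640x3 uint8, red, green, blue), "intrinsics" (3x3 intrinsics, pixels), "pose" (4x4, takes a point from camera to world coordinates). Camera axes: x right, y up, looking along -z (the intrinsics and any distortion apply to the point x, -y, -z); pixel columns grow to the right and rows downward; lengths in m; the calibration is good to about 2 mm. A picture is of the moment at which its call begins. There is no depth.
- env.close_job(): hands the job in; it is judged then, once.
Trained networks look in a picture, given as the dict that the camera call returned (one of the last four; its "shot" number tells which), for a name from the list of things; names that differ only in an ending like _2 or _b are one class to them, and where a whole thing is asked for, a point or a joint stands for the part that bears it (a point fixed in the world has none). Each returns a list of dicts, best first, with "score" (0 to 1); they miss things now and then, are a little off and sometimes report something else, mostly with a low value. They report only what shows in the picture. A call takes as long as a camera call. They do not tell look-alikes from the thing itself.
- spotter.look_for(picture, query): "at" ([column, row] as shares, 0 to 1, of the picture: columns of its width, rows of its height, amid what is visible of it).
The state is a dict: "time_s": time; "q": joint angles; "qvel": joint speeds; "joint_efforts": joint torques, N m; "position": TCP position; "tool_rot": TCP orientation; "ft_force": force on the tool from outside, world axes, zero at the start; "wrist_torque": the same for the moment, N m; "grip_width": finger opening in m; "gripper_force": force on a finger pad.
Only numpy, scipy, OpenCV 4.12 (cv2) and the standard library are available. Lean on these libraries where they do the work, as an engineer would, in place of code of your own. Each camera call takes 0.05 s, during which the arm holds its last target. There are 200 camera calls.

### The job

Stand the small square white solvent bottle upright and fully down in the square well of the bottle block, so that it cannot turn, and there press its safety cap down, twist it anticlockwise until it is free and lift it straight off. Finish holding the cap upright and still in the gripper, its applicator rod wholly out of the bottle and the rod's tip a few centimetres above the open mouth, so that a drip falls back in; the program ends while holding it there. Keep the bottle upright throughout, leave it standing in the well untouched at the end, and do not knock the jars or the loupe about.

Things in the scene. Friction and masses are not known exactly. Their poses are not given: they have to be found in the camera images.
- bottle: White bottle, loose, about 220 g: square body 46 x 46 mm, 62 mm high, blank paper label on two faces; then a round neck, rim 92 mm up, and the cap, its top 104.5 mm up. The foot tapers: 39 mm square at the bottom, 46 mm from 5 mm up. Origin: centre of the underside; z up, x and y square to the faces. Easiest carried by its cap; a palm needs room for the cap if the body is gripped.
- bottle_mouth (a point): Centre of the bottle's open mouth (bore 20 mm), on the neck's rim, 92 mm above the bottle's underside; axes as the bottle's.
- cap: White ribbed round safety cap on the bottle, 44 mm across, 26.5 mm high, two raised anticlockwise arrows on top. Origin: centre of its lower rim (78 mm above the bottle's underside when locked), z up. Lugs inside hook under the neck, so the bottle can be carried by it. It cannot turn unless pressed down over 3.5 mm: 5 to 6 mm is right, 6.5 mm is its end stop.
- cap_top (a point): Centre of the cap's top, 26.5 mm above its lower rim: press here or with the gripped cap. The cap's spring pushes up with 5 N at rest and 1.2 N more per mm (11 to 12 N when well down). Held down, it turns anticlockwise seen from above, its yaw from the bottle's growing from 0: past 40 degrees no press is needed, from 40 to 80 (best 60) it lifts off, at 82 it stops. Clockwise is blocked.
- rod_tip (a point): Lower end of the steel applicator rod that hangs from the cap into the bottle (ball tip 8 mm across), on the cap's axis 38 mm below the cap's lower rim; while the cap is on, it is 52 mm below the mouth.
- bottle_block: Grey plastic block 80 x 164 mm, 26 mm high, screwed to the worktop (small screw ears at both ends), with a square and a round well, both 20 mm deep. Origin: centre of its underside; y along its length, z up. The square well is 49 mm square, its centre at y = +40 mm, its sides along the block's x and y; the round well (41 mm) at y = -42 mm holds a small jar.
- square_well (a point): Centre of the square well's mouth, level with the block's top, 26 mm above the worktop; the well's floor is 20 mm below it. Axes as the block's.
- parts_jar: Small clear jar with a black lid, 38 mm across and 52 mm high, loose in the block's round well; leave it alone. Origin: centre of its underside.
- big_jar: Small clear jar with a white lid, 41 mm across and 58 mm high, loose on the worktop; leave it alone. Origin: centre of its underside.
- loupe: Black watchmaker's loupe, 38 mm across and 30 mm high, loose on the worktop; leave it alone. Origin: centre of its underside.
Not all that is in view belongs to the job. Leave any green or pink look-alike of the cap alone.

How it is judged:
By the outcome, as a careful person would: the job done as asked, in the order asked, and still so for the second after the job is handed in, while the arm keeps its last pose, push and grip.
It also fails if it takes over 51 s, if anything falls off the work surface, if the arm or the gripper's body presses on something with over 40 N, if the wrist force passes 120 N, or if a joint passes its speed limit or range.

## Working session

There is one attempt and no reset: what is moved stays moved. The work goes in short steps, Python scripts to look and compute and a shell command to move; the robot and the scene stay as the last step left them, time stands still between calls to the robot, and variables do not carry over. Pictures are saved under pics/ and viewed, at most 10 in all, crops included, and the job is handed in when it is done.

```bash
mkdir -p pics; ls
cat > h.py <<'E'
import numpy as np,cv2
from rig import env,optics,spotter
def shot(n,f=None):
    p=optics.get_image(n)
    if f: cv2.imwrite('pics/'+f,cv2.cvtColor(p['color'],cv2.COLOR_RGB2BGR))
    return p
def ray(p,u,v):
    K=np.array(p['intrinsics']);T=np.array(p['pose'])
    d=np.linalg.inv(K)@[u,v,1];d=T[:3,:3]@[d[0],-d[1],-d[2]]
    return T[:3,3],d
def onz(p,u,v,z):
    o,d=ray(p,u,v);return o+d*(z-o[2])/d[2]
def proj(p,X):
    K=np.array(p['intrinsics']);T=np.array(p['pose'])
    c=T[:3,:3].T@(np.array(X)-T[:3,3]);q=K@[c[0],-c[1],-c[2]];return q[:2]/q[2]
E
python3 - <<'E'
from h import *
s=env.observe();print(s)
for n in('side','top'):
    p=shot(n,n+'0.png');print(n,p.keys(),np.round(p['pose'],3).tolist(),np.round(p['intrinsics'],1).tolist())
    for q in('bottle','cap','cap_top','bottle_block','square_well','parts_jar','big_jar','loupe'):
        print(q,[(round(d['score'],2),round(d['at'][0]*640),round(d['at'][1]*480)) for d in spotter.look_for(p,q)][:4])
E
```

```text
pics
{'time_s': 0.0, 'q': array([ 5.37820708e+01,  2.18414473e+01,  7.43863033e+01,  7.57369151e-04,
        8.38596435e+01, -1.23354953e+01]), 'qvel': array([-0.13643659, -0.0328762 , -0.04345737,  0.10790976,  0.03187451,
        0.06711341]), 'joint_efforts': array([-3.94280971e-03, -4.48456013e+01, -2.31277907e+01, -3.34444185e-04,
        4.76385903e-03, -3.48248555e-06]), 'position': array([0.22248361, 0.50265482, 0.23069839]), 'tool_rot': array([[-9.14377393e-01,  4.04861893e-01, -9.11847392e-04],
       [ 4.04862778e-01,  9.14376638e-01, -1.22282030e-03],
       [ 3.38698609e-04, -1.48729231e-03, -9.99998837e-01]]), 'ft_force': array([ 0.04035827, -0.15674644,  0.32684571]), 'wrist_torque': array([ 0.01689567,  0.0532073 , -0.02973744]), 'gripper_force': 0.0, 'grip_width': 0.08503506500723193}
side dict_keys(['color', 'intrinsics', 'pose', 'shot']) [[0.596, 0.499, -0.629, -0.009], [-0.803, 0.359, -0.476, -0.525], [-0.012, 0.789, 0.615, 0.649], [0.0, 0.0, 0.0, 1.0]] [[551.9, 0.0, 321.3], [0.0, 551.9, 241.6], [0.0, 0.0, 1.0]]
bottle [(0.63, 364, 324)]
cap [(0.94, 373, 292), (0.
[... 185 characters left out ...]
are_well []
parts_jar [(0.67, 269, 263)]
big_jar [(0.9, 453, 272)]
loupe [(0.93, 287, 352), (0.61, 454, 275)]
top dict_keys(['color', 'intrinsics', 'pose', 'shot']) [[0.005, 0.994, -0.105, 0.449], [-1.0, 0.004, -0.01, -0.107], [-0.01, 0.105, 0.994, 0.951], [0.0, 0.0, 0.0, 1.0]] [[450.5, 0.0, 317.9], [0.0, 450.5, 246.7], [0.0, 0.0, 1.0]]
bottle [(0.76, 368, 273)]
cap [(0.83, 383, 266), (0.75, 420, 264), (0.68, 441, 228), (0.6, 337, 281)]
cap_top [(0.88, 382, 267), (0.83, 418, 266), (0.82, 338, 278), (0.77, 440, 227)]
bottle_block [(0.81, 259, 278)]
square_well [(0.71, 260, 279)]
parts_jar [(0.82, 282, 269), (0.55, 337, 319)]
big_jar [(0.7, 409, 186), (0.48, 259, 280)]
loupe [(0.51, 338, 321)]
```

Run:
```python
import cv2,numpy as np
a=cv2.imread('pics/top0.png')[170:350,200:470];a=cv2.resize(a,None,fx=2.9,fy=2.9,interpolation=2)[:520]
b=cv2.imread('pics/side0.png')[220:380,190:500]
cv2.imwrite('pics/c1.png',a);cv2.imwrite('pics/c2.png',cv2.resize(b,None,fx=2.5,fy=2.5,interpolation=2))
```

```text
(no output)
```

View pics/c1.png

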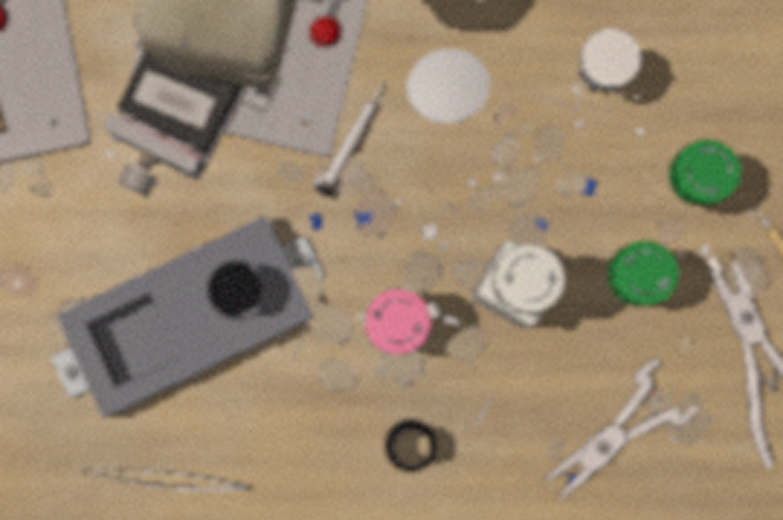

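View pics/c2.png

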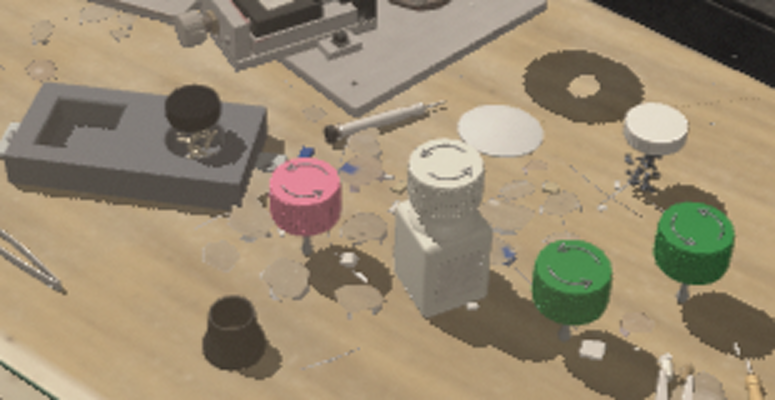

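The white-capped bottle is the only white cap on a square labelled body: top (383,266), side (369,286). The pink cap at top (337,281) and the green caps at (422,264) and (443,229) are look-alikes. The empty square well is at the left end of the block, around top (241,286).

Run:
```python
from h import *
from scipy.optimize import least_squares
pt=shot('top');ps=shot('side')
T=lambda x,y:(200+x/2.9,170+y/2.9); S=lambda x,y:(190+x/2.5,220+y/2.5)
def tri(a,b):
    (o1,d1),(o2,d2)=ray(pt,*a),ray(ps,*b)
    r=least_squares(lambda v:np.r_[proj(pt,v)-a,proj(ps,v)-b],[.4,-.1,.1]);return r.x.round(4),r.fun.round(1)
print('white',tri(T(530,277),S(446,165)),onz(pt,*T(530,277),.1045),onz(ps,*S(446,163),.1045))
print('pink',tri(T(398,321),S(306,180)));print('green',tri(T(645,271),S(572,265)));print('green2',tri(T(706,171),S(695,228)))
print('block top'); B=[onz(pt,*T(*c),.026) for c in((60,317),(265,217),(312,318),(108,415))];print(np.round(B,4))
B2=[onz(ps,*S(*c),.026) for c in((40,84),(267,108),(240,185),(8,160))];print(np.round(B2,4))
for b in(B,B2): print(np.linalg.norm(b[1]-b[0]),np.linalg.norm(b[2]-b[1]))
print('jar',onz(pt,*T(236,288),.058),'loupe',onz(pt,*T(411,445),.03))
# white mask for bottle top view & side crop
c=np.hstack([cv2.resize(pt['color'][240:300,355:415],(390,390),interpolation=2),cv2.resize(ps['color'][265:355,335:395],(390,585),interpolation=2)[:390]]) 
c=cv2.resize(pt['color'][240:295,350:415],None,fx=6,fy=6,interpolation=2);d=cv2.resize(ps['color'][270:352,340:395],None,fx=6,fy=6,interpolation=2)
o=np.zeros((500,720,3),np.uint8);o[:c.shape[0],:c.shape[1]]=c;o[:d.shape[0],390:390+d.shape[1]]=d
cv2.imwrite('pics/c3.png',o[:,:,::-1])
```

```text
white (array([ 0.5042, -0.221 ,  0.1031]), array([ 0.1, -0.1, -0.1,  0. ])) [ 0.50402907 -0.22068622  0.1045    ] [ 0.50448622 -0.22091578  0.1045    ]
pink (array([ 0.4771, -0.1374,  0.0658]), array([ 0.4, -0.4, -0.5,  0. ]))
green (array([ 0.5112, -0.304 ,  0.065 ]), array([ 0.1, -0.1, -0.1,  0. ]))
green2 (array([ 0.5803, -0.3477,  0.0642]), array([ 0.4, -0.3, -0.4,  0.1]))
block top
[[ 0.4792  0.1014  0.026 ]
 [ 0.551  -0.043   0.026 ]
 [ 0.4794 -0.0771  0.026 ]
 [ 0.4107  0.0657  0.026 ]]
[[ 0.4788  0.104   0.026 ]
 [ 0.5532 -0.0449  0.026 ]
 [ 0.4817 -0.0793  0.026 ]
 [ 0.4092  0.0625  0.026 ]]
0.1612901704062574 0.07933463395344702
0.16639851589843124 0.07932225457454081
jar [ 0.49856887 -0.02596243  0.058     ] loupe [ 0.39139882 -0.1467964   0.03      ]
```

View pics/c3.png

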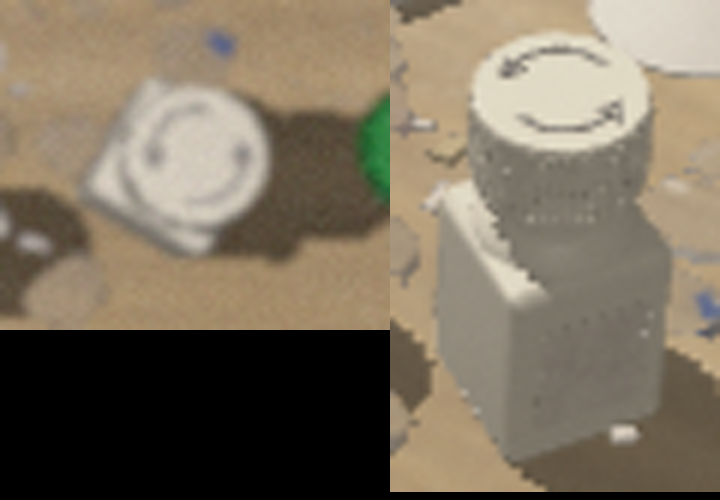

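Run:
```python
from h import *
pt=shot('top');ps=shot('side')
a=lambda v:np.degrees(np.arctan2(v[1],v[0]))
C=[onz(pt,350+x/6,240+y/6,.062) for x,y in((152,80),(85,190),(205,250))]
print('top',a(C[0]-C[1]),a(C[2]-C[1]),np.linalg.norm(C[0]-C[1]),np.linalg.norm(C[2]-C[1]),(C[0]+C[2])/2)
D=[onz(ps,340+(x-390)/6,270+y/6,.062) for x,y in((440,190),(512,303),(672,250))]
print('side',a(D[0]-D[1]),a(D[2]-D[1]),np.linalg.norm(D[0]-D[1]),np.linalg.norm(D[2]-D[1]),(D[0]+D[2])/2)
F=[onz(ps,340+(x-390)/6,270+y/6,.0) for x,y in((515,460),(660,410))];print(a(F[1]-F[0]))
# line fit of block edges / well via side view enlarged + top enlarged
c=cv2.resize(pt['color'][240:315,215:310],None,fx=4,fy=4,interpolation=2);d=cv2.resize(ps['color'][245:310,185:300],None,fx=4,fy=4,interpolation=2)
o=np.zeros((570,470,3),np.uint8);o[:300,:380]=c;o[305:565,:460]=d;cv2.imwrite('pics/c4.png',o[:,:,::-1])
s=env.observe();print(a(s['tool_rot'][:,1]),a(s['tool_rot'][:,0]))
```

```text
top -31.486510543604624 -116.42881561370521 0.042648927192808266 0.043723970006815445 [ 0.50292244 -0.22038206  0.062     ]
side 58.67727026689583 -29.99553898531153 0.042541936114390805 0.044165170042125654 [ 0.50382736 -0.22170009  0.062     ]
-30.16020294434015
66.11613746642364 156.1161374730939
```

View pics/c4.png

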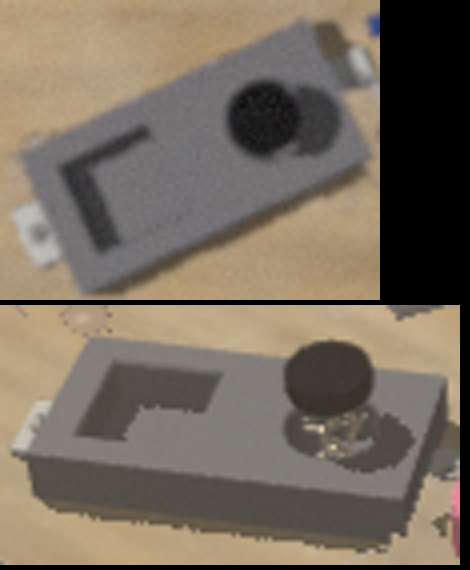

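```bash
cat >> h.py <<'E'
def go(target,psi=None):
    s=env.observe();R=s['tool_rot'];d=(np.array(target)-s['position'])*100
    a=np.degrees(np.arctan2(R[1,1],R[0,1]))
    print('t',s['time_s'],'psi',round(a,2),'tilt',R[:,2].round(4),'pos',s['position'].round(4),'w',round(s['grip_width']*100,2),'gf',s['gripper_force'],'F',s['ft_force'].round(1),'q6',s['q'][5].round(1))
    print('tool shift cm',(R.T@d).round(2), 'turn rad',None if psi is None else round(np.radians(a-psi),4))
E
python3 -m crank '[7.5,0,0,0,0.122,7.5,0,0,0,0.122,7.5,0,0,0,0.122,7.5,0,0,0,0.122,7.5,0,0,0,0.122,7.5,0,0,0,0.122,7.5,0,0,0,0.122,7.5,0,0,0,0.122]' 30
python3 - <<'E'
from h import *
go([.504,-.221,.231],10)
pt=shot('top');ps=shot('side')
W=[onz(ps,185+x/4,245+(y-305)/4,.026) for x,y in((112,362),(222,374),(75,437))]
W2=[onz(pt,215+x/4,240+y/4,.026) for x,y in((60,165),(150,127),(105,252))]
for w in(W,W2):
  print(np.round(w,4),[np.linalg.norm(w[i]-w[0]) for i in(1,2)],[np.degrees(np.arctan2(*(w[i]-w[0])[1::-1])) for i in(1,2)],(w[1]+w[2])/2)
E
```

```text
time_s: 1.77
position: [0.2227, 0.5029, 0.2313]
tool_rot: [[-0.171, 0.985, -0.0], [0.985, 0.171, -0.0], [0.0, -0.0, -1.0]]
ft_force: [0.6, -0.1, 0.2]
grip_width: 0.0749
gripper_force: 0.0
t 1.7667 psi 9.85 tilt [-0. -0. -1.] pos [0.2227 0.5029 0.2313] w 7.49 gf 0.0 F [ 0.6 -0.1  0.2] q6 43.9
tool shift cm [-7.614e+01  1.534e+01  3.000e-02] turn rad -0.0026
[[0.4749 0.0823 0.026 ]
 [0.4973 0.037  0.026 ]
 [0.4302 0.0592 0.026 ]] [np.float64(0.050552588614395946), np.float64(0.05028345196771049)] [np.float64(-63.59935259002365), np.float64(-152.59994635916348)] [0.46377851 0.04811422 0.026     ]
[[0.4753 0.0821 0.026 ]
 [0.495  0.0363 0.026 ]
 [0.4312 0.058  0.026 ]] [np.float64(0.049889581800982866), np.float64(0.0503317470327789)] [np.float64(-66.73757720958316), np.float64(-151.32833094639312)] [0.46310345 0.047138   0.026     ]
```

View pics/side0.png

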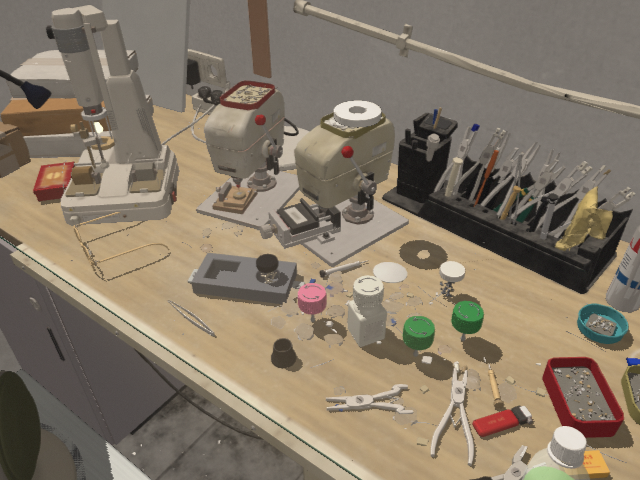

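The full side view shows the machines behind the work area and nothing in the path to the bottle at (369,310).

```bash
for i in 1 2 3; do python3 -m crank '[7.5,-3.15,0.64,0,0,7.5,-3.15,0.64,0,0,7.5,-3.15,0.64,0,0,7.5,-3.15,0.64,0,0,7.5,-3.15,0.64,0,0,7.5,-3.15,0.64,0,0,7.5,-3.15,0.64,0,0,7.5,-3.15,0.64,0,0]' >/dev/null; done
python3 -c "
from h import *
go([.504,-.221,.075],10)"
```

```text
t 3.8667 psi 10.45 tilt [ 1.e-04 -0.e+00 -1.e+00] pos [ 0.508  -0.2156  0.2313] w 7.47 gf 0.0 F [0.2 0.6 0.9] q6 -45.7
tool shift cm [-0.46 -0.5  15.63] turn rad 0.0078
```

```bash
python3 -m crank '[7.5,0,0,1.5,0,7.5,0,0,1.5,0,7.5,0,0,1.5,0,7.5,0,0,1.5,0,7.5,0,0,1.5,0,7.5,0,0,1.5,0,7.5,0,0,0,0,7.5,0,0,0,0]' >/dev/null
python3 -c "
from h import *
go([.504,-.221,.075],10)"
```

```text
t 4.5333 psi 10.35 tilt [-9.e-04  6.e-04 -1.e+00] pos [ 0.5076 -0.2139  0.1412] w 7.46 gf 0.0 F [-0.3  0.4  0.6] q6 -45.5
tool shift cm [-0.64 -0.48  6.62] turn rad 0.0061
```

```bash
python3 -m crank '[7.5,-0.32,-0.24,0,0,7.5,-0.32,-0.24,0,0,7.5,0,0,1.3,0,7.5,0,0,1.3,0,7.5,0,0,1.3,0,7.5,0,0,1.3,0,7.5,0,0,1.3,0,7.5,0,0,0,0]' >/dev/null
python3 -c "
from h import *
go([.504,-.221,.075],10)
p=shot('side');c=cv2.resize(p['color'][200:360,280:480],None,fx=3,fy=3,interpolation=2);d=cv2.resize(shot('top')['color'][200:320,330:430],(400,480));cv2.imwrite('pics/c5.png',np.hstack([cv2.resize(d,(200,240)),cv2.resize(c,(600,480))[:240]][:1]+[c[:240]]) if 0 else c[:,:,::-1])"
```

```text
t 5.2 psi 10.22 tilt [-0.0021  0.0015 -1.    ] pos [ 0.5033 -0.2211  0.075 ] w 7.51 gf 0.0 F [-0.4  0.1  0.1] q6 -46.3
tool shift cm [-0.    0.07  0.  ] turn rad 0.0038
```

View pics/c5.png

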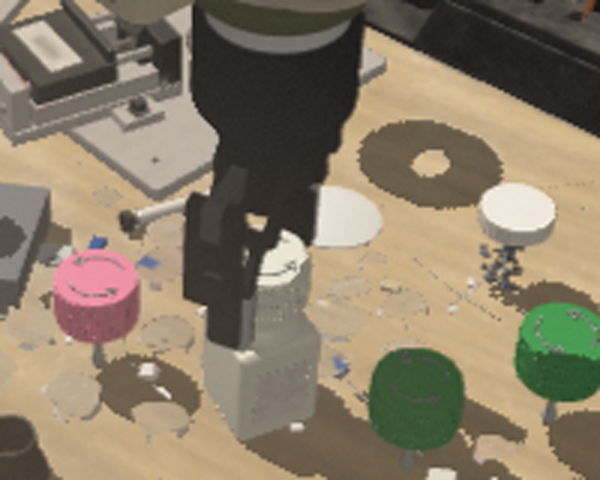

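The fingers straddle the white cap at crop (275,270), clear of the pink cap (97,290) and the green cap (415,400).

```bash
python3 -m crank '[3.5,0,0.07,0,0,3.5,0,0,0,0,3.5,0,0,0,0,3.5,0,0,0,0,3.5,0,0,0,0,3.5,0,0,0,0,3.5,0,0,0,0,3.5,0,0,0,0]' 80
python3 -m crank '[3.5,0,0,-0.5,0,3.5,0,0,-1,0,3.5,0,0,-1.5,0,3.5,0,0,-1.5,0,3.5,0,0,-1.5,0,3.5,0,0,-1,0,3.5,0,0,0,0,3.5,0,0,0,0]'
python3 -c "
from h import *
go([.463,.0472,.145],-23.5)
for n in('top','side'):
  p=shot(n,n+'6.png')
  u=proj(p,[.504,-.221,.1]).astype(int);print(u)
  cv2.imwrite('pics/c6%s.png'%n,cv2.resize(p['color'][u[1]-50:u[1]+50,u[0]-60:u[0]+60],None,fx=5,fy=5,interpolation=2)[:,:,::-1])
"
```

```text
time_s: 5.97
position: [0.5053, -0.2212, 0.0768]
tool_rot: [[-0.177, 0.984, 0.002], [0.984, 0.177, -0.001], [-0.001, 0.001, -1.0]]
ft_force: [2.5, 0.4, 5.0]
grip_width: 0.042
gripper_force: 80.2
time_s: 6.63
position: [0.5045, -0.2209, 0.1462]
tool_rot: [[-0.177, 0.984, -0.0], [0.984, 0.177, 0.0], [0.0, -0.0, -1.0]]
ft_force: [-0.5, 0.5, -3.0]
grip_width: 0.0419
gripper_force: 82.0
t 6.6333 psi 10.2 tilt [-3.e-04  1.e-04 -1.e+00] pos [ 0.5045 -0.2209  0.1462] w 4.19 gf 82.01302114874125 F [-0.5  0.5 -3. ] q6 -46.2
tool shift cm [27.12  0.66  0.13] turn rad 0.5881
[382 265]
[368 287]
```

View pics/c6side.png

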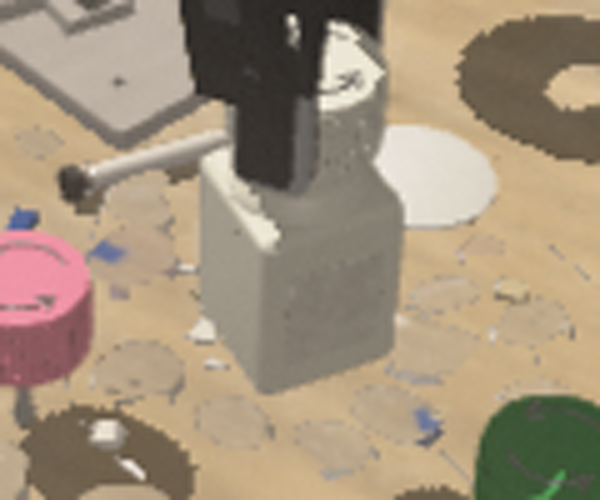

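```bash
python3 -m crank '[3.5,0,0,-1.5,0,3.5,0,0,-2.5,0,3.5,1.5,0,0,0,3.5,2.5,0,0,0,3.5,2.5,0,0,0,3.5,2.5,0,0,0,3.5,2.5,0,0,0,3.5,2.5,0,0,0]' >/dev/null
python3 -m crank '[3.5,2.5,0.13,0,0,3.5,2.5,0.13,0,0,3.5,2.5,0.13,0,0,3.5,2.5,0.13,0,0,3.5,2,0.14,0,0,3.5,1.1,0,0,0,3.5,0,0,0,0,3.5,0,0,0,0]' >/dev/null
python3 -m crank '[3.5,0,0,0,0.04,3.5,0,0,0,0.09,3.5,0,0,0,0.1,3.5,0,0,0,0.1,3.5,0,0,0,0.1,3.5,0,0,0,0.1,3.5,0,0,0,0.058,3.5,0,0,0,0]' >/dev/null
python3 - <<'E'
from h import *
go([.463,.0472,.145],-23.5)
p=shot('side');a=lambda v:np.degrees(np.arctan2(v[1],v[0]))
F=[onz(p,308+x/5,237+y/5,.0695) for x,y in((265,393),(393,352))];print('bottle yaw before',a(F[1]-F[0]))
F=[onz(p,308+x/5,237+y/5,.1315) for x,y in((272,253),(403,208))];print(a(F[1]-F[0]))
u=proj(p,[.463,.0472,.11]).astype(int);print(u)
cv2.imwrite('pics/c7.png',cv2.resize(p['color'][u[1]-50:u[1]+70,u[0]-60:u[0]+60],None,fx=5,fy=5,interpolation=2)[:,:,::-1])
E
```

```text
t 8.7333 psi -23.69 tilt [-5.e-04 -2.e-04 -1.e+00] pos [0.4634 0.0458 0.186 ] w 4.2 gf 81.97366026230156 F [-0.3  0.  -3.8] q6 14.7
tool shift cm [ 0.11 -0.09  4.1 ] turn rad -0.0033
bottle yaw before -30.509870400502596
-27.86646291405361
[216 231]
```

View pics/c7.png

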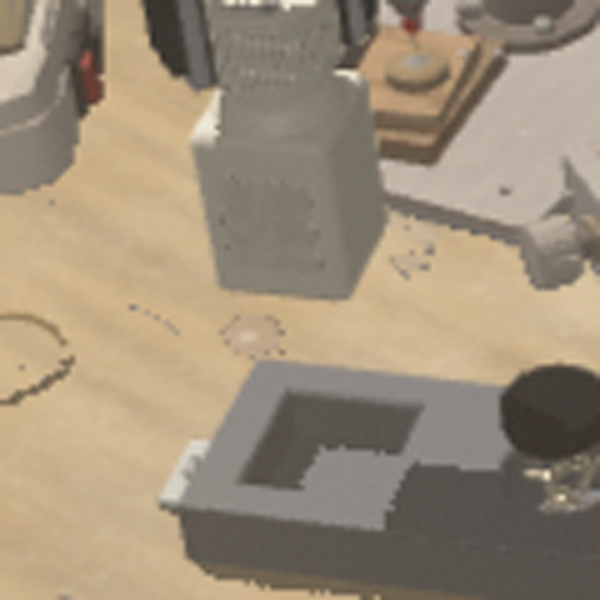

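Run:
```python
from h import *
p=shot('side');a=lambda v:np.degrees(np.arctan2(v[1],v[0]))
P=lambda x,y,z:onz(p,156+x/5,181+y/5,z)
f=lambda n,A,B,z:print(n,a(P(*B,z)-P(*A,z)),np.linalg.norm(P(*B,z)-P(*A,z)),(P(*A,z)).round(4),P(*B,z).round(4))
f('bot front',(222,290),(350,299),.109);f('bot side',(350,299),(384,222),.114)
f('shoulder front',(193,140),(352,156),.171)
f('blk far',(258,362),(510,384),.026);f('well far',(287,392),(424,404),.026);f('well left',(240,487),(287,392),.026)
# intensity based: top view
t=shot('top');u=proj(t,[.463,.047,.11]).astype(int);print(u)
```

```text
bot front -60.691369414405024 0.042276711839321225 [0.4347 0.0546 0.109 ] [0.4554 0.0177 0.109 ]
bot side 28.882406702760452 0.04150972401311953 [0.4511 0.0127 0.114 ] [0.4874 0.0327 0.114 ]
shoulder front -64.06144201026484 0.05090439294564864 [0.4312 0.0506 0.171 ] [0.4535 0.0048 0.171 ]
blk far -61.89899504639818 0.09272872103019626 [0.4808 0.1021 0.026 ] [0.5245 0.0203 0.026 ]
well far -61.81621446097513 0.049903077928908114 [0.475  0.0814 0.026 ] [0.4986 0.0375 0.026 ]
well left 27.31147767026178 0.05090434052884573 [0.4298 0.0581 0.026 ] [0.475  0.0814 0.026 ]
[239 286]
```

```bash
python3 -m crank '[3.5,0.14,-0.06,0,0,3.5,0,0,0.8,0,3.5,0,0,1.6,0,3.5,0,0,2,0,3.5,0,0,1.8,0,3.5,0,0,0.8,0,3.5,0,0,0.4,0,3.5,0,0,0,0]'
python3 -m crank '[3.5,0,0,0.1,0,3.5,0,0,0.1,0,3.5,0,0,0.1,0,3.5,0,0,0.1,0,3.5,0,0,0.1,0,3.5,0,0,0.1,0,3.5,0,0,0,0,3.5,0,0,0,0]'
python3 - <<'E'
from h import *
go([.4635,.0474,.083],-23.7)
p=shot('side');u=proj(p,[.463,.0472,.05]).astype(int)
cv2.imwrite('pics/c8.png',cv2.resize(p['color'][u[1]-60:u[1]+50,u[0]-60:u[0]+60],None,fx=5,fy=5,interpolation=2)[:,:,::-1])
E
```

```text
time_s: 9.55
position: [0.4632, 0.0485, 0.1118]
tool_rot: [[0.398, 0.917, -0.001], [0.917, -0.398, 0.0], [-0.0, -0.001, -1.0]]
ft_force: [-0.7, -0.8, -2.9]
grip_width: 0.0421
gripper_force: 81.9
time_s: 10.22
position: [0.4633, 0.0484, 0.1063]
tool_rot: [[0.399, 0.917, -0.0], [0.917, -0.399, -0.0], [-0.0, -0.0, -1.0]]
ft_force: [0.1, -0.4, -3.0]
grip_width: 0.042
gripper_force: 81.9
t 10.2167 psi -23.49 tilt [-0. -0. -1.] pos [0.4633 0.0484 0.1063] w 4.2 gf 81.91066143102944 F [ 0.1 -0.4 -3. ] q6 14.8
tool shift cm [-0.09  0.06  2.33] turn rad 0.0037
```

View pics/c8.png

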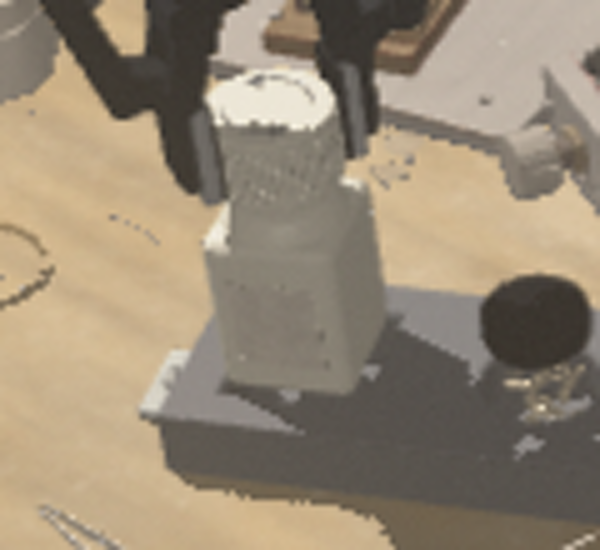

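Crop: the bottle hangs upright over the well, foot front corners at about (222,383) and (352,392), with sides parallel to the block. Lowering gently.

```bash
python3 -m crank '[3.5,-0.09,0.05,0,0,3.5,0,0,0.1,0,3.5,0,0,0.1,0,3.5,0,0,0.1,0,3.5,0,0,0.1,0,3.5,0,0,0.1,0,3.5,0,0,0.1,0,3.5,0,0,0,0]'
python3 -m crank '[3.5,0,0,0.05,0,3.5,0,0,0.05,0,3.5,0,0,0.05,0,3.5,0,0,0.05,0,3.5,0,0,0.05,0,3.5,0,0,0.05,0,3.5,0,0,0,0,3.5,0,0,0,0]'
```

```text
time_s: 10.93
position: [0.4634, 0.0474, 0.1002]
tool_rot: [[0.399, 0.917, 0.0], [0.917, -0.399, 0.0], [0.0, -0.0, -1.0]]
ft_force: [0.2, 0.3, -3.7]
grip_width: 0.042
gripper_force: 82.0
time_s: 11.6
position: [0.4634, 0.0474, 0.0971]
tool_rot: [[0.399, 0.917, -0.0], [0.917, -0.399, -0.0], [-0.0, -0.0, -1.0]]
ft_force: [1.6, -0.3, -2.0]
grip_width: 0.0419
gripper_force: 82.8
```

```bash
python3 -m crank '[3.5,0,0,0.1,0,3.5,0,0,0.1,0,3.5,0,0,0.1,0,3.5,0,0,0.1,0,3.5,0,0,0.1,0,3.5,0,0,0,0,3.5,0,0,0,0,3.5,0,0,0,0]'
```

```text
time_s: 12.27
position: [0.4632, 0.0475, 0.0922]
tool_rot: [[0.399, 0.917, -0.001], [0.917, -0.399, 0.0], [-0.0, -0.001, -1.0]]
ft_force: [2.4, 1.2, -3.8]
grip_width: 0.0421
gripper_force: 82.6
```

```bash
python3 -m crank '[3.5,0.04,0.05,0.1,0,3.5,0,0,0.1,0,3.5,0,0,0.1,0,3.5,0,0,0.1,0,3.5,0,0,0.1,0,3.5,0,0,0.1,0,3.5,0,0,0.1,0,3.5,0,0,0,0]'
python3 -m crank '[3.5,0,0,0.05,0,3.5,0,0,0.05,0,3.5,0,0,0.05,0,3.5,0,0,0.05,0,3.5,0,0,0.05,0,3.5,0,0,0,0,3.5,0,0,0,0,3.5,0,0,0,0]'
```

```text
time_s: 12.93
position: [0.464, 0.0476, 0.0851]
tool_rot: [[0.399, 0.917, -0.0], [0.917, -0.399, -0.0], [-0.0, -0.0, -1.0]]
ft_force: [1.9, 0.6, -3.8]
grip_width: 0.0423
gripper_force: 82.7
time_s: 13.6
position: [0.4643, 0.0475, 0.0831]
tool_rot: [[0.399, 0.917, 0.001], [0.917, -0.399, -0.0], [0.0, 0.001, -1.0]]
ft_force: [1.7, 2.3, 4.0]
grip_width: 0.0418
gripper_force: 83.5
```

```bash
python3 -m crank '[3.5,0,0,0.1,0,3.5,0,0,0.1,0,3.5,0,0,0.1,0,3.5,0,0,0.1,0,3.5,0,0,0.05,0,3.5,0,0,0,0,3.5,0,0,0,0,3.5,0,0,0,0]'
python3 -c "
from h import *
print(env.observe()['ft_force'])
p=shot('side');u=proj(p,[.463,.0472,.05]).astype(int)
cv2.imwrite('pics/c9.png',cv2.resize(p['color'][u[1]-60:u[1]+50,u[0]-60:u[0]+60],None,fx=5,fy=5,interpolation=2)[:,:,::-1])"
```

```text
time_s: 14.27
position: [0.4646, 0.0476, 0.079]
tool_rot: [[0.399, 0.917, 0.002], [0.917, -0.399, -0.0], [0.001, 0.002, -1.0]]
ft_force: [2.8, 1.4, 9.6]
grip_width: 0.0416
gripper_force: 84.1
[2.81351438 1.40389401 9.57886379]
```

View pics/c9.png

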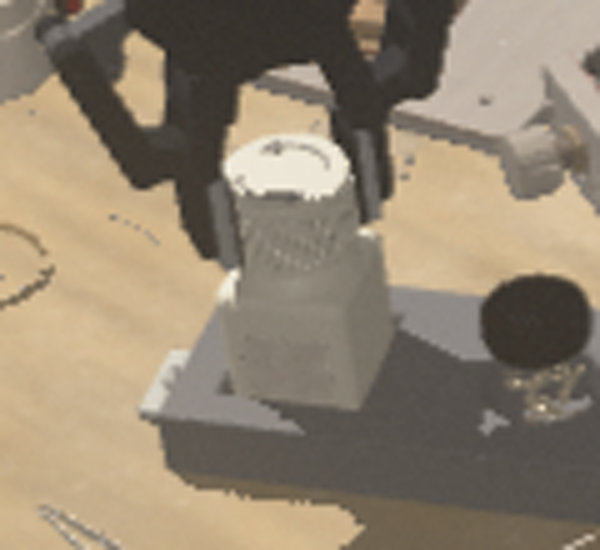

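The bottle is seated: only about 42 mm of its body shows above the block, crop (240–360, 300–408). The cap is about 4 mm down, so I'll press slightly more and twist.

```bash
python3 -m crank '[3.5,0,0,0.06,0,3.5,0,0,0.07,0,3.5,0,0,0,0,3.5,0,0,0,0,3.5,0,0,0,-0.06,3.5,0,0,0,-0.1,3.5,0,0,0,-0.1,3.5,0,0,0,-0.1]'
python3 -m crank '[3.5,0,0,0,-0.1,3.5,0,0,0,-0.1,3.5,0,0,0,-0.1,3.5,0,0,0,-0.1,3.5,0,0,0,-0.1,3.5,0,0,0,-0.1,3.5,0,0,0,-0.1,3.5,0,0,0,0]'
python3 -m crank '[3.5,0,0,0,0,3.5,0,0,0,0,3.5,0,0,0,0,3.5,0,0,0,0,3.5,0,0,0,0,3.5,0,0,0,0,3.5,0,0,0,0,3.5,0,0,0,0]'
python3 -c "
from h import *
go([.4640,.0475,.083],-23.5+62);print(env.observe()['wrist_torque'])"
```

```text
time_s: 14.98
position: [0.4646, 0.0474, 0.0778]
tool_rot: [[0.045, 0.999, 0.002], [0.999, -0.045, -0.001], [-0.0, 0.002, -1.0]]
ft_force: [0.8, 0.6, 10.8]
grip_width: 0.0421
gripper_force: 84.2
time_s: 15.65
position: [0.4648, 0.0473, 0.0779]
tool_rot: [[-0.609, 0.793, 0.002], [0.793, 0.609, -0.001], [-0.002, 0.001, -1.0]]
ft_force: [2.0, 0.6, 11.1]
grip_width: 0.0418
gripper_force: 84.2
time_s: 16.32
position: [0.4648, 0.0473, 0.0779]
tool_rot: [[-0.605, 0.796, 0.002], [0.796, 0.605, -0.001], [-0.002, 0.001, -1.0]]
ft_force: [1.5, 0.9, 10.8]
grip_width: 0.0424
gripper_force: 84.2
t 16.3167 psi 37.26 tilt [ 2.4e-03 -8.0e-04 -1.0e+00] pos [0.4648 0.0473 0.0779] w 4.24 gf 84.19301999732852 F [ 1.5  0.9 10.8] q6 -46.0
tool shift cm [ 0.06 -0.05 -0.51] turn rad -0.0216
[-0.03592822 -0.18022425  0.09721232]
```

```bash
python3 -m crank '[3.5,0,0,-0.1,0,3.5,0,0,-0.15,0,3.5,0,0,-0.15,0,3.5,0,0,-0.15,0,3.5,0,0,-0.15,0,3.5,0,0,-0.15,0,3.5,0,0,-0.15,0,3.5,0,0,0,0]'
python3 -m crank '[3.5,0,0,-0.05,0,3.5,0,0,-0.05,0,3.5,0,0,-0.05,0,3.5,0,0,-0.05,0,3.5,0,0,0,0,3.5,0,0,0,0,3.5,0,0,0,0,3.5,0,0,0,0]'
python3 -c "
from h import *
go([.4645,.0475,.083])
p=shot('side','s10.png');u=proj(p,[.463,.0472,.05]).astype(int)
a=cv2.imread('pics/c9.png');b=cv2.resize(p['color'][u[1]-60:u[1]+50,u[0]-60:u[0]+60],None,fx=5,fy=5,interpolation=2)[:,:,::-1]
cv2.imwrite('pics/c10.png',b)
for box in((slice(320,400),slice(240,350)),(slice(240,320),slice(240,350))):print(np.abs(a[box].astype(int)-b[box]).mean())
"
```

```text
time_s: 16.98
position: [0.4635, 0.0477, 0.0869]
tool_rot: [[-0.605, 0.796, -0.001], [0.796, 0.605, 0.0], [0.001, -0.001, -1.0]]
ft_force: [0.8, -0.6, -0.5]
grip_width: 0.0419
gripper_force: 82.9
time_s: 17.65
position: [0.464, 0.0476, 0.089]
tool_rot: [[-0.605, 0.796, 0.0], [0.796, 0.605, 0.0], [0.0, 0.0, -1.0]]
ft_force: [0.7, -0.6, -0.5]
grip_width: 0.0419
gripper_force: 82.9
t 17.65 psi 37.24 tilt [ 0.  0. -1.] pos [0.464  0.0476 0.089 ] w 4.19 gf 82.87554142065346 F [ 0.7 -0.6 -0.5] q6 -46.0
tool shift cm [-0.03  0.03  0.6 ] turn rad None
1.7950757575757577
15.959015151515151
```

Force is −0.5 N and the bottle hasn't moved, so the cap is free. Lifting straight up.

```bash
python3 -m crank '[3.5,0,0,-0.3,0,3.5,0,0,-0.5,0,3.5,0,0,-0.5,0,3.5,0,0,-0.5,0,3.5,0,0,-0.5,0,3.5,0,0,-0.5,0,3.5,0,0,-0.5,0,3.5,0,0,-0.3,0]'
python3 -m crank '[3.5,0,0,-0.3,0,3.5,0,0,-0.5,0,3.5,0,0,-0.6,0,3.5,0,0,-0.6,0,3.5,0,0,-0.6,0,3.5,0,0,-0.6,0,3.5,0,0,-0.5,0,3.5,0,0,-0.3,0]'
python3 -m crank '[3.5,0,0,0,0,3.5,0,0,0,0,3.5,0,0,0,0,3.5,0,0,0,0,3.5,0,0,0,0,3.5,0,0,0,0,3.5,0,0,0,0,3.5,0,0,0,0]'
python3 -c "
from h import *
p=shot('side');print(proj(p,[.464,.0475,.098]))
u=proj(p,[.463,.0472,.08]).astype(int)
cv2.imwrite('pics/c11.png',cv2.resize(p['color'][u[1]-70:u[1]+50,u[0]-60:u[0]+60],None,fx=5,fy=5,interpolation=2)[:,:,::-1])"
```

```text
time_s: 18.37
position: [0.4642, 0.0476, 0.1258]
tool_rot: [[-0.605, 0.796, 0.001], [0.796, 0.605, -0.0], [-0.001, 0.001, -1.0]]
ft_force: [0.1, 0.0, -0.4]
grip_width: 0.0416
gripper_force: 82.9
time_s: 19.03
position: [0.4642, 0.0476, 0.1658]
tool_rot: [[-0.605, 0.796, 0.001], [0.796, 0.605, -0.0], [-0.001, 0.001, -1.0]]
ft_force: [0.8, -0.3, -1.4]
grip_width: 0.0421
gripper_force: 82.9
time_s: 19.7
position: [0.464, 0.0476, 0.165]
tool_rot: [[-0.605, 0.796, -0.0], [0.796, 0.605, 0.0], [0.0, -0.0, -1.0]]
ft_force: [-0.4, 0.0, -0.1]
grip_width: 0.0418
gripper_force: 82.9
[217.4448494  236.97484169]
```

View pics/c11.png

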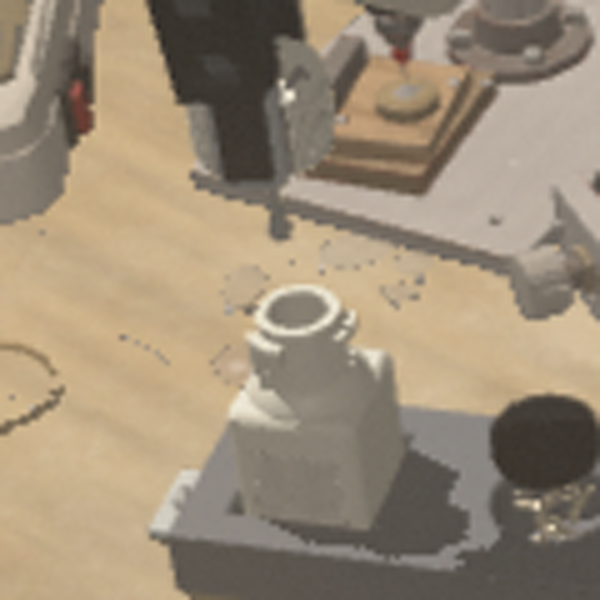

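```bash
python3 -c "
from h import *
p=shot('side');t=shot('top');u=proj(p,[.463,.0472,.08]).astype(int)
f=lambda X:((proj(p,X)-u+[60,70])*5).round()
x,y=.464,.0476
print('mouth',f([x,y,.098]),'tip',f([x,y,.128]),'rim c',f([x,y,.166]),'top c',f([x,y,.1925]))
for pic in(p,t):
  for q in('cap_top','rod_tip','bottle_mouth','cap'):print(q,[(round(d['score'],2),np.round(np.array(d['at'])*[640,480],1)) for d in spotter.look_for(pic,q)][:5])
for X in([x,y,.098],[x,y,.128],[x,y,.1925]):print(proj(p,X).round(1),proj(t,X).round(1))
g=p['color'];v=[((proj(p,[x+.022*np.cos(a),y+.022*np.sin(a),.1925])-u+[60,70])*5).round().tolist() for a in np.radians(range(0,360,45))];print(v)
go([x,y,.165])"
```

```text
mouth [297. 310.] tip [285. 236.] rim c [269. 138.] top c [258.  67.]
cap_top [(0.89, array([312.9, 298.5])), (0.86, array([216.4, 198.5])), (0.82, array([466.5, 317.9])), (0.66, array([416. , 332.1])), (0.23, array([284.4, 355.6]))]
rod_tip [(0.91, array([314.1, 299.4])), (0.79, array([220.2, 194.5])), (0.77, array([468.9, 317.5])), (0.75, array([419.3, 332.1]))]
bottle_mouth [(0.94, array([219.2, 256. ])), (0.3, array([252.1, 285. ]))]
cap [(0.88, array([310.7, 300.9])), (0.75, array([221. , 196.9])), (0.66, array([466.7, 317.4]))]
cap_top [(0.94, array([337.6, 279.2])), (0.86, array([440.7, 229.3])), (0.71, array([419.2, 265.4])), (0.27, array([275.7, 275.7]))]
rod_tip [(0.97, array([334.7, 277. ])), (0.57, array([441.6, 230.1]))]
bottle_mouth [(0.45, array([252.6, 289.1]))]
cap [(0.84, array([441.4, 228.3])), (0.79, array([422.9, 265.5])), (0.3, array([409.3, 188.8]))]
[217.4 237. ] [240.3 286.2]
[215.  222.2] [237.3 285.9]
[209.6 188.3] [230.1 285.2]
[[309.0, 36.0], [259.0, 29.0], [208.0, 44.0], [185.0, 73.0], [205.0, 98.0], [257.0, 105.0], [309.0, 89.0], [330.0, 60.0]]
t 20.25 psi 37.24 tilt [ 0.  0. -1.] pos [0.464  0.0476 0.165 ] w 4.18 gf 82.94771566987038 F [-0.1  0.9 -0.2] q6 -46.0
tool shift cm [ 0. -0.  0.] turn rad None
```

The picture matches upright geometry: the mouth is expected at (297,310) and seen at (300,312), and the rod tip is expected at (285,236) and seen at (280,230). The tip is about 3 cm above the mouth. Handing in.

```bash
python3 -c "
from rig import env
print(env.close_job())"
```

```text
the job is handed in; nothing more can be done
None
```

The bottle stands fully down in the square well; its cap was pressed, twisted about 60° and lifted straight off, and the gripper holds it upright with the rod tip about 3 cm above the open mouth; handed in at about 20 s, with 11 pictures viewed, one over the limit of 10.

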